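# Open the screw feeder's hopper for a refill

## Robot

A 6-joint arm with a two-finger parallel gripper is mounted at the origin on the work surface. World frame = base frame: x ahead of the robot, y to its left, z up, the work surface at z = 0. Lengths are in m, angles in rad, forces in N, time in s.
With the tool pointing down it reaches from about 0.35 to 0.875 m from the base axis. Payload 4.2 kg.
Tool frame: the origin (TCP) lies midway between the tips of the shut fingers; the grasp point (between the pads) lies 19 mm behind it (ctrl.tcp_to_grasp is the z of the grasp point in the tool frame, in m); z points along the fingers, y is the line along which they close (so a half turn about z gives the same grasp; the last joint's range is limited). The gripper opens to 87 mm and grips with 3 to 60 N. Pads are 19 mm wide; open, the fingers measure 117 mm over their backs; the gripper's body (75 mm by 190 mm) begins 51 mm behind the grasp point.
Start: joints at [-0.924, 0.385, 0.008, 0, -1.194, -0.259], TCP at [0.236, -0.579, 0.183] pointing down, gripper open.
Joint ranges: [-3.14, 3.14], [-1.21, 2.06], [-1.07, 1.41], [-3.16, 2.05], [-2.99, -0.16], [-3.1, 3.1]. Speed limits (rad/s): [2.79, 2.79, 3.14, 3.14, 3.14, 3.14].

## Interface

Orientations are given as a unit quaternion [x, y, z, w].
In Python, from cell import sensors, imaging, job, ctrl gives the robot as it stands. The module is installed in compiled form; this text tells all that it offers.
- The arm moves only by the shell command python3 -m pendant 'ROWS' [FORCE]. ROWS is JSON, a list of rows, each a list of 3 entries, a list of its own where there are three numbers: the finger opening in mm, from 0 to 87, then the shift along the tool's x, y, z in mm, then the turn about the tool's z in rad. A call has 1 to 12 rows; each row shifts and turns the commanded pose from where the row before left it, along the tool's axes as they then stand; what a row does not reach is not made up. A row lasts 1/10 s, in which the tool goes at most 50 mm and 8.59 degrees, less where a joint would pass 70% of its speed; a pose out of reach is approached as far as the arm can. A call is refused whole if a number of a shift passes 50 or a number of a turn 0.15, either way. A call with a gripper value outside its range is refused whole. The fingers move at their own pace and stop on an object; FORCE is the grip in N (left out, the last holds). Time passes only in rows, so rows that do not move let the fingers close. It gives the time, the measured TCP pose, the force, the opening and the grip force at its end, in the units of the state.
- sensors.get_obs(): the state, without advancing time (a new reading comes with each control period).
- imaging.camera(name): name is "side" or "top" or "wrist"; returns (picture, depth): 400x640x3 uint8, blue, green, red; 400x640 float32, m along the optical axis (not along the pixel's ray), 0 where there is no reading.
- imaging.camera_model(name): a dict with "camera_matrix" (3x3 intrinsics, pixels), "extrinsics" (4x4, takes a point from camera to world coordinates). Camera axes: x right, y up, looking along -z (the intrinsics and any distortion apply to the point x, -y, -z); pixel columns grow to the right and rows downward; lengths in m; the calibration is good to about 2 mm. A picture is of the moment at which its call begins: read the wrist's pose just before it. camera_model takes no time and is no camera call; for the wrist camera it gives the pose at the moment of the call.
- job.close_job(): hands the job in; it is judged then, once.
The state is a dict: "time_s": time; "joint_positions": joint angles; "joint_velocities": joint speeds; "joint_torque": joint torques, N m; "tcp_pos": TCP position; "orientation": TCP orientation; "force": force on the tool from outside, world axes, zero at the start; "ft_torque": the same for the moment, N m; "gripper_width": finger opening in m; "finger_force": force on a finger pad.
Only numpy, scipy, OpenCV 4.12 (cv2) and the standard library are available. Lean on these libraries where they do the work, as an engineer would, in place of code of your own. Each camera call takes 0.05 s, during which the arm holds its last target. There are 200 camera calls.

## Task

The automatic screw feeder is nearly empty: open its hopper for a refill. Press the smoked cover gently down at the round touch spot until the push catch lets go, take the finger away and let the cover spring ajar by itself, then push it up and over from under its front edge with a fingertip until it leans back on its stop. Do not grip or force the cover, do not press the red stop button, and leave the things standing around where they are.

Things in the scene. Friction and masses are not known exactly. Their poses are not given: they have to be found in the camera images.
- feeder: screw feeder fixed to bench: cream housing 200 x 125 mm, lilac vented sides. Low front 88 high with a steel pick-up head (to 113); tall rear part with the hopper, sides 151 high. Origin: centre of the underside, on the bench. x runs from the low front to the back, y left, z up; front roughly to the robot. Hopper: open well, floor at z 90, front wall x -36 to -24, its top at z 140.
- cover_panel: the hopper's flat dark smoked cover, 118 mm from hinge to front edge, 112 mm wide, 4 mm thick, plain front edge, underside bare but for the striker at the front left; about 120 g. Origin: on the hinge axis, mid width, mid thickness; shut, its top is 150 above the bench and its axes are the feeder's (the panel runs from the origin along -x); it turns about y.
- cover (a joint): cover angle, rad: 0 shut and latched, + open, - pressed in. About 5 N on the touch spot sinks it 3 to 5 mm (-0.03 to -0.045) onto rubber stops and frees the push-push catch; on release a spring lifts it in 0.3 s to 0.48, where it stays. Pressed shut again, it latches again. Above 0.48 it swings freely: let go before upright it drops back to 0.48, past about 1.6 it falls back to its stop at 1.85.
- press_spot (a point): the round touch spot on the cover, a 22 mm disc near its front left corner (seen from the feeder's front): 34 mm left of mid width (+y), 18 mm behind the front edge, 100 mm from the hinge axis; the point is on its upper face, moves with the cover. Right under it the catch's striker, 20 mm wide, hangs 28 mm down from the cover, 10 mm inside the front edge: keep a lifting finger to the right of it.
- front_edge (a point): middle of the cover's front edge, 118 mm from the hinge axis, in mid thickness; moves with the cover. Ajar it stands about 55 mm higher than shut. The edge is free from here to its right end.
- cover_hinge (a point): point on the cover's hinge axis at mid width, 88 mm behind the feeder's origin and 148 mm above the bench; fixed to the feeder; the axis lies along the feeder's y.
- estop_box: emergency stop on the bench: steel disc of 92 mm diameter, white shroud 56 mm high open to one side, red mushroom button of 32 mm diameter inside it. Origin: centre of the underside. Fixed. To be left alone.
- estop (a joint): travel of the red stop button, m: 0 out, 0.005 fully pressed.
- bin: loose grey open box, 62 x 62 x 60 mm high, wall 8 mm. Origin: centre of the underside. To be left alone.
- screw_jar: loose clear jar with a white lid, 62 mm diameter, 85 mm high. Origin: centre of the underside. To be left alone.
- driver: loose black electric screwdriver lying on the bench along its x axis, about 250 mm long, 42 mm thick. Origin: under its middle. To be left alone.

How it is judged:
By the outcome, as a careful person would: the job done as asked, in the order asked, and still so for the second after the job is handed in, with the robot touching nothing.
It also fails if it takes over 48 s, if anything falls off the work surface, if the arm or the gripper's body presses on something with over 40 N, if the wrist force passes 120 N, or if a joint passes its speed limit or range.

## Working session

There is one attempt and no reset: what is moved stays moved. The work goes in short steps, Python scripts to look and compute and a shell command to move; the robot and the scene stay as the last step left them, time stands still between calls to the robot, and variables do not carry over. Pictures are saved under pics/ and viewed, at most 12 in all, crops included, and the job is handed in when it is done.

```bash
mkdir -p pics
python3 - <<'E'
from cell import sensors, imaging
import cv2,numpy as np
o=sensors.get_obs(); print({k:np.round(v,3).tolist() for k,v in o.items()})
for n in("top","side"):
    p,d=imaging.camera(n); cv2.imwrite(f"pics/{n}0.png",p); np.save(f"pics/{n}0.npy",d)
    m=imaging.camera_model(n); print(n,{k:np.round(v,3).tolist() if not isinstance(v,str) else v for k,v in m.items()})
E
```

```text
{'time_s': 0.0, 'joint_positions': [-0.924, 0.386, 0.007, -0.001, -1.194, -0.259], 'joint_velocities': [-0.0, -0.0, 0.002, -0.001, 0.0, -0.001], 'joint_torque': [0.0, -39.066, 18.74, 4.22, 0.011, -0.0], 'tcp_pos': [0.236, -0.578, 0.182], 'orientation': [-0.193, 0.981, 0.001, -0.0], 'force': [-0.702, 0.84, -0.331], 'ft_torque': [-0.011, -0.013, -0.054], 'finger_force': 0.0, 'gripper_width': 0.087}
top {'camera_matrix': [[439.68, 0.0, 315.468], [0.0, 439.68, 191.934], [0.0, 0.0, 1.0]], 'extrinsics': [[-0.01, 0.989, -0.15, 0.402], [-1.0, -0.012, -0.015, 0.098], [-0.016, 0.15, 0.989, 1.293], [0.0, 0.0, 0.0, 1.0]]}
side {'camera_matrix': [[362.612, 0.0, 326.995], [0.0, 362.612, 201.943], [0.0, 0.0, 1.0]], 'extrinsics': [[-0.873, 0.339, -0.352, 0.28], [-0.488, -0.605, 0.629, 0.616], [0.0, 0.721, 0.693, 0.694], [0.0, 0.0, 0.0, 1.0]]}
```

View pics/top0.png

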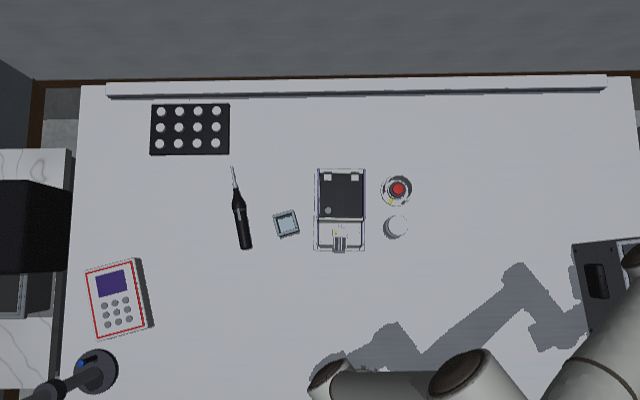

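View pics/side0.png

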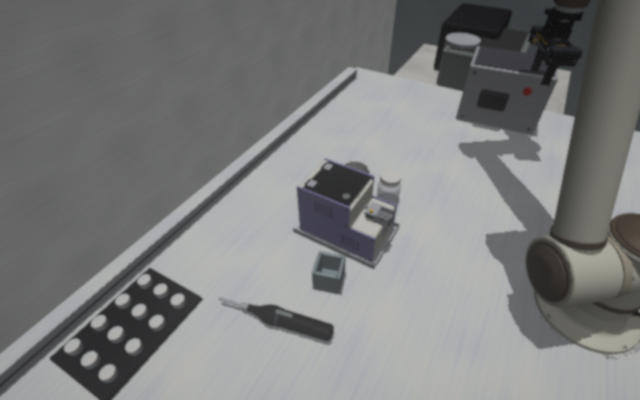

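Top view: the feeder spans cols 314-366 and rows 168-251 with its front toward the robot. The cover is at about (342,194) and the touch spot at (328,210). The e-stop (397,190) and jar (396,227) are on its right, the bin (286,223) and driver on its left. The side view agrees.

```bash
cat > h.py <<'E'
import numpy as np
from cell import imaging
def ray(n,uv,z,m=None):
    m=m or imaging.camera_model(n); K=np.array(m["camera_matrix"]);E=np.array(m["extrinsics"])
    r=np.linalg.inv(K)@np.c_[np.atleast_2d(uv),np.ones(len(np.atleast_2d(uv)))].T
    r=E[:3,:3]@(r*np.array([[1],[-1],[-1]])); c=E[:3,3]
    return (c[:,None]+r*(z-c[2])/r[2]).T
E
python3 - <<'E'
import cv2,numpy as np
from h import ray
p=cv2.imread("pics/top0.png"); 
g=p.max(2); m=np.zeros_like(g); m[160:225,310:370]=(g[160:225,310:370]<85)*255
m=cv2.morphologyEx(m,cv2.MORPH_CLOSE,np.ones((11,11)))
m=cv2.morphologyEx(m,cv2.MORPH_OPEN,np.ones((7,7)))
c=max(cv2.findContours(m,0,2)[0],key=cv2.contourArea)
w=ray("top",c[:,0].astype(float),.15)
r=cv2.minAreaRect((w[:,:2]*1000).astype(np.float32)); print(r,cv2.boundingRect(c))
print(ray("top",[[328,210.5]],.15))
cv2.imwrite("pics/z.png",cv2.resize(p[155:260,260:430],None,fx=4,fy=4,interpolation=cv2.INTER_CUBIC))
d=np.load("pics/top0.npy"); print(d[205,345],d[240,410])
E
```

```text
((563.7953491210938, 47.69157409667969), (116.33808135986328, 129.95875549316406), 89.23176574707031) (319, 172, 45, 50)
[[0.52679566 0.08263672 0.15      ]]
1.1482178 1.2819685
```

View pics/z.png

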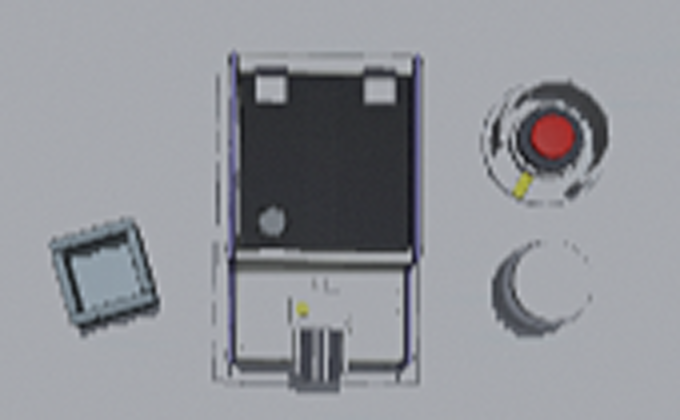

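The cover is square to the world axes: spot about (0.527, 0.083), hinge x about 0.627, mid-width y about 0.048. Next I turn the tool square, close the fingers and go above.

```bash
python3 -m pendant '[[0,[0,0,-40],0.13],[0,[0,0,-40],0.13],[0,[0,0,-40],0.128],[0,[-20,44,0],0],[0,[-20,44,0],0],[0,[-20,44,0],0],[0,[-20,44,0],0],[0,[-20,44,0],0],[0,[-20,44,0],0],[0,[-20,44,0],0],[0,[-20,44,0],0],[0,[-20,44,0],0]]' 20
python3 -m pendant '[[0,[-20,44,0],0],[0,[-20,44,0],0],[0,[-20,44,0],0],[0,[-20,44,0],0],[0,[-10,20,0],0],[0,[0,0,0],0],[0,[0,0,0],0]]'
python3 - <<'E'
from cell import imaging,sensors
import cv2,numpy as np
o=sensors.get_obs(); m=imaging.camera_model("wrist");p,d=imaging.camera("wrist"); cv2.imwrite("pics/w1.png",p); np.save("pics/w1.npy",d)
np.savez("pics/w1m.npz",**{k:np.array(v) for k,v in m.items() if not isinstance(v,str)})
print(o["tcp_pos"],o["orientation"],o["gripper_width"])
E
```

```text
time_s: 1.3
tcp_pos: [0.4165, -0.1806, 0.3028]
orientation: [0.0, 1.0, 0.0, -0.0]
force: [1.0, -0.0, 0.1]
gripper_width: 0.0029
finger_force: 0.0
time_s: 2.0
tcp_pos: [0.5061, 0.0136, 0.3023]
orientation: [-0.0, 1.0, -0.0, -0.001]
force: [-0.4, -0.3, 0.4]
gripper_width: 0.0004
finger_force: 0.0
[0.50611489 0.01357297 0.30233736] [-3.82963948e-04  9.99999588e-01 -2.36889644e-04 -7.88388779e-04] 0.0004315335174250413
```

View pics/w1.png

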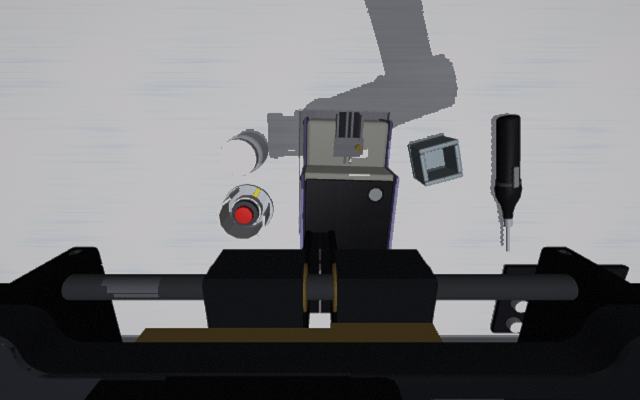

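The wrist view is upside down (image up is toward the robot): spot at (375,195), front edge of the cover at row ~179, cover side edges at about col 304 and 394.

Run:
```python
import cv2,numpy as np
from h import ray
p=cv2.imread("pics/w1.png"); m=dict(np.load("pics/w1m.npz")); g=p.max(2)
s=np.zeros_like(g); s[184:206,364:387]=(g[184:206,364:387]>100)*255
c=max(cv2.findContours(s,0,2)[0],key=cv2.contourArea); (u,v),r=cv2.minEnclosingCircle(c); print(u,v,r)
print("spot",ray("wrist",[[u,v]],.15,m))
col=g[165:200,345].astype(int);row=g[215,295:405].astype(int);print(col,row)
d=np.load("pics/w1.npy");print(d[215,340],m["extrinsics"][:3,3])
```

```text
375.0454406738281 194.13636779785156 6.326303005218506
spot [[0.53032889 0.08580357 0.15      ]]
[117  77  73  74  74  75  75  75  88 117 122 124 123 119  87  27  38  38
  37  38  37  36  37  38  36  36  35  35  35  36  33  33  33  34  34] [193 194 195 192 124 118 148  96  55  47  28  37  35  31  32  34  35  33
  32  30  32  32  32  31  29  31  30  28  31  30  31  30  29  29  29  29
  29  28  29  30  32  30  28  28  28  26  27  29  28  28  29  27  27  27
  29  25  26  26  26  26  24  25  25  25  25  25  25  27  25  27  25  26
  27  24  23  24  24  25  26  26  25  25  25  24  24  24  23  26  23  26
  24  25  26  22  22  45  56 130 160 158 192 193 192 193 193 194 193 193
 193 193]
0.37936372 [0.42333402 0.01454081 0.50388575]
```

```bash
python3 -m pendant '[[0,[-11,35,0],0],[0,[-11,35,0],0],[0,[0,0,40],0],[0,[0,0,40],0],[0,[0,0,35],0],[0,[0,0,15],0],[0,[0,0,0],0],[0,[0,0,0],0]]'
python3 -m pendant '[[0,[0,0,5],0],[0,[0,0,3],0],[0,[0,0,2],0],[0,[0,0,1],0],[0,[0,0,0],0]]'
```

```text
time_s: 2.85
tcp_pos: [0.529, 0.0824, 0.174]
orientation: [0.001, 1.0, -0.0, 0.001]
force: [0.4, -0.3, 0.6]
gripper_width: 0.0007
finger_force: 0.0
time_s: 3.35
tcp_pos: [0.5285, 0.0834, 0.162]
orientation: [0.0, 1.0, 0.0, 0.0]
force: [-0.3, 0.2, 0.0]
gripper_width: 0.0009
finger_force: 0.0
```

```bash
python3 -m pendant '[[0,[0,0,3],0],[0,[0,0,3],0],[0,[0,0,2],0],[0,[0,0,1],0],[0,[0,0,1],0],[0,[0,0,0],0]]'
```

```text
time_s: 3.95
tcp_pos: [0.5285, 0.0833, 0.1518]
orientation: [0.0, 1.0, -0.0, -0.0]
force: [-0.1, 0.2, -0.9]
gripper_width: 0.0004
finger_force: 0.0
```

```bash
python3 -m pendant '[[0,[0,0,1],0],[0,[0,0,1],0],[0,[0,0,0],0]]'
```

```text
time_s: 4.25
tcp_pos: [0.5284, 0.0833, 0.1498]
orientation: [0.0, 1.0, -0.0, -0.0]
force: [0.4, -0.0, 0.3]
gripper_width: 0.0005
finger_force: 0.0
```

```bash
python3 -m pendant '[[0,[0,0,1],0],[0,[0,0,1],0],[0,[0,0,0],0]]'; python3 -m pendant '[[0,[0,0,0.7],0],[0,[0,0,0],0]]'
```

```text
time_s: 4.55
tcp_pos: [0.5284, 0.0834, 0.1478]
orientation: [0.0, 1.0, -0.0, -0.0]
force: [0.2, -0.5, -0.0]
gripper_width: 0.0004
finger_force: 0.0
time_s: 4.75
tcp_pos: [0.5284, 0.0833, 0.1472]
orientation: [0.0, 1.0, -0.0, -0.0]
force: [0.4, 0.3, 0.4]
gripper_width: 0.0001
finger_force: 0.0
```

```bash
python3 -m pendant '[[0,[0,0,1],0],[0,[0,0,0],0]]'; python3 -m pendant '[[0,[0,0,1],0],[0,[0,0,0],0]]'
```

```text
time_s: 4.95
tcp_pos: [0.5284, 0.0834, 0.1461]
orientation: [0.0, 1.0, -0.0, -0.0]
force: [-0.2, -0.3, -0.2]
gripper_width: 0.0006
finger_force: 0.0
time_s: 5.15
tcp_pos: [0.5284, 0.0834, 0.1451]
orientation: [0.0, 1.0, -0.0, -0.0]
force: [-0.3, -1.1, 0.5]
gripper_width: 0.0005
finger_force: 0.0
```

Run:
```python
from cell import imaging
import cv2
p,_=imaging.camera("side"); q=p[110:280,260:430]; cv2.imwrite("pics/s1.png",cv2.resize(q,(595,595),interpolation=cv2.INTER_CUBIC))
```

```text
(no output)
```

View pics/s1.png

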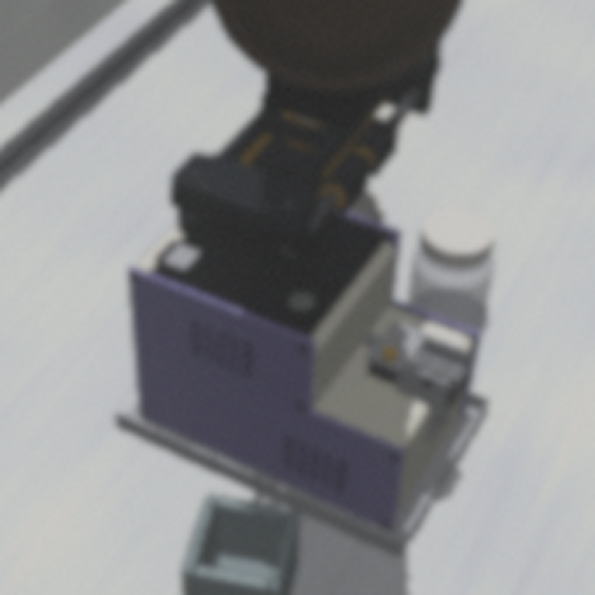

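The spot is at full-image pixel (346,196) with no finger on it. The gripper seems to end up and right of it, around (343,180). I'll compare with the calibration.

Run:
```python
from cell import imaging,sensors
import cv2,numpy as np
from h import ray
def proj(n,P,m=None):
    m=m or imaging.camera_model(n);K=np.array(m["camera_matrix"]);E=np.array(m["extrinsics"])
    c=E[:3,:3].T@(np.array(P)-E[:3,3])*[1,-1,-1]; q=K@c; return q[:2]/q[2],c[2]
o=sensors.get_obs();print(o["tcp_pos"],o["joint_positions"])
for P in([.5285,.084,.15],o["tcp_pos"],[.628,.05,.15],[.5285,.084,.2]): print(P,proj("side",P),proj("top",P))
p,d=imaging.camera("side")
print(np.round(d[150:210:4,330:362:4],3))
m=imaging.camera_model("side");print({k:np.array(v).tolist() for k,v in m.items()})
# triangulate the spot from top (328,210.25) and side (346,196)
def rr(n,u):
    m=imaging.camera_model(n);a=ray(n,[u],0.0);c=np.array(m["extrinsics"])[:3,3];v=a[0]-c;return c,v/np.linalg.norm(v)
c1,v1=rr("top",[328,210.25]);c2,v2=rr("side",[346.3,195.7])
A=np.c_[v1,-v2];t=np.linalg.lstsq(A,c2-c1,rcond=None)[0];print(c1+t[0]*v1,c2+t[1]*v2)
pw,dw=imaging.camera("wrist");cv2.imwrite("pics/w2.png",pw)
```

```text
[0.52844244 0.08334855 0.14515762] [ 4.59760002e-01  2.64231501e-01 -2.69724000e-01 -2.07665673e-05
 -1.03702753e+00 -2.03074836e+00]
[0.5285, 0.084, 0.15] (array([346.41246318, 195.69835517]), np.float64(0.7989163644903096)) (array([327.46876905, 209.85729892]), np.float64(1.1489592513726514))
[0.52844244 0.08334855 0.14515762] (array([346.48761763, 197.13465485]), np.float64(0.8026633135240742)) (array([327.69786617, 210.07913044]), np.float64(1.153727755117173))
[0.628, 0.05, 0.15] (array([315.35269656, 173.10396953]), np.float64(0.855288175065421)) (array([339.78466818, 172.30104535]), np.float64(1.1634303556830652))
[0.5285, 0.084, 0.2] (array([347.29936152, 178.31981338]), np.float64(0.764249245218823)) (array([327.68039063, 207.65829367]), np.float64(1.0995338699931283))
[[0.68  0.696 0.705 0.699 0.685 0.681 0.67  0.687]
 [0.688 0.693 0.693 0.694 0.    0.662 0.674 0.694]
 [0.653 0.655 0.695 0.69  0.653 0.662 0.685 0.684]
 [0.645 0.645 0.646 0.645 0.646 0.688 0.679 0.675]
 [0.637 0.637 0.637 0.637 0.636 0.696 0.678 0.682]
 [0.635 0.633 0.631 0.631 0.631 0.669 0.75  0.691]
 [0.6
[... 242 characters left out ...]
 0.81 ]
 [0.803 0.804 0.801 0.799 0.799 0.802 0.801 0.817]
 [0.794 0.792 0.794 0.794 0.792 0.792 0.808 0.808]
 [0.791 0.788 0.782 0.783 0.785 0.785 0.795 0.812]
 [0.801 0.794 0.791 0.78  0.774 0.789 0.8   0.826]]
{'camera_matrix': [[362.6117084821594, 0.0, 326.995055797006], [0.0, 362.6117084821594, 201.94311275152663], [0.0, 0.0, 1.0]], 'extrinsics': [[-0.8727546685024041, 0.33862320502356796, -0.351615718685649, 0.2802667588240602], [-0.48815901341770346, -0.60502731730003, 0.6290013695849822, 0.6157277536166882], [0.00025734473618018415, 0.7206082641354423, 0.6933423854297321, 0.6939969885694319], [0.0, 0.0, 0.0, 1.0]]}
[0.52757605 0.08261213 0.14886788] [0.52915534 0.08318102 0.14903322]
```

View pics/w2.png

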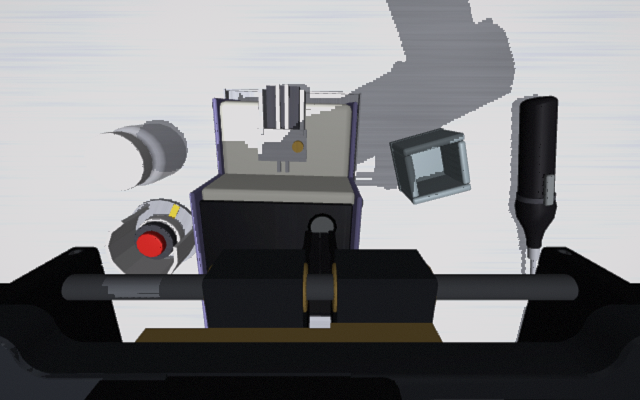

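The wrist view shows the finger (tip about (320,230)) in line with the spot at (320,222), still above it. I'll check how high the tip really is.

Run:
```python
from cell import imaging,sensors
import numpy as np
o=sensors.get_obs();t=o["tcp_pos"]
def proj(n,P):
    m=imaging.camera_model(n);K=np.array(m["camera_matrix"]);E=np.array(m["extrinsics"])
    c=E[:3,:3].T@(np.array(P)-E[:3,3])*[1,-1,-1]; q=K@c; return np.round(np.r_[q[:2]/q[2],c[2]],3)
for h in(0,.01,.02,.03): print(h,[proj(n,t+[0,0,h]) for n in("wrist","side")])
p,d=imaging.camera("wrist");print(np.round(d[212:262:3,320],3))
p,d=imaging.camera("side");print(np.round(d[174:196,342:354:2],3))
m=imaging.camera_model("side");K=np.array(m["camera_matrix"]);E=np.array(m["extrinsics"])
v,u=np.mgrid[165:192,338:356];z=d[165:192,338:356];C=np.stack([(u-K[0,2])/K[0,0]*z,-(v-K[1,2])/K[1,1]*z,-z],-1)
W=C@E[:3,:3].T+E[:3,3];f=(z<.78)&(z>.72);w=W[f];print(w[w[:,2].argsort()[:8]].round(3))
```

```text
0 [array([3.18511e+02, 2.21682e+02, 2.17000e-01]), array([346.456, 197.096,   0.803])]
0.01 [array([3.18452e+02, 2.26964e+02, 2.08000e-01]), array([346.627, 193.77 ,   0.796])]
0.02 [array([3.18387e+02, 2.32755e+02, 1.98000e-01]), array([346.801, 190.385,   0.789])]
0.03 [array([3.18316e+02, 2.39132e+02, 1.89000e-01]), array([346.978, 186.941,   0.782])]
[0.209 0.21  0.21  0.211 0.212 0.212 0.214 0.176 0.171 0.168 0.165 0.16
 0.157 0.155 0.155 0.156 0.157]
[[0.629 0.629 0.636 0.663 0.739 0.753]
 [0.63  0.63  0.64  0.666 0.74  0.753]
 [0.632 0.634 0.64  0.665 0.74  0.756]
 [0.634 0.634 0.644 0.744 0.745 0.761]
 [0.637 0.634 0.644 0.747 0.747 0.761]
 [0.639 0.639 0.646 0.749 0.747 0.765]
 [0.651 0.639 0.649 0.752 0.75  0.766]
 [0.653 0.647 0.648 0.756 0.752 0.77 ]
 [0.652 0.648 0.651 0.758 0.754 0.772]
 [0.655 0.65  0.653 0.76  0.757 0.773]
 [0.656 0.652 0.658 0.761 0.76  0.826]
 [0.658 0.654 0.659 0.763 0.763 0.826]
 [0.656 0.655 0.662 0.761 0.764 0.821]
 [0.657 0.657 0.82  0.82  0.768 0.82 ]
 [0.817 0.815 0.815 0.815 0.816 0.814]
 [0.813 0.813 0.812 0.813 0.814 0.814]
 [0.812 0.81  0.811 0.811 0.812 0.812]
 [0.808 0.809 0.809 0.811 0.811 0.808]
 [0.806 0.806 0.807 0.808 0.808 0.807]
 [0.802 0.802 0.8   0.801 0.803 0.804]
 [0.799 0.8   0.8   0.8   0.803 0.801]
 [0.796 0.8   0.797 0.796 0.799 0.8  ]]
[[0.519 0.075 0.184]
 [0.518 0.09  0.184]
 [0.52  0.091 0.185]
 [0.52  0.082 0.186]
 [0.519 0.079 0.187]
 [0.524 0.093 0.187]
 [0.518 0.091 0.189]
 [0.52  0.078 0.189]]
```

The tip really sits about 30 mm above the reported TCP, so I keep descending and watch the force.

```bash
python3 -m pendant '[[0,[0,0,3],0],[0,[0,0,3],0],[0,[0,0,3],0],[0,[0,0,3],0],[0,[0,0,2],0],[0,[0,0,0],0]]' | grep -E "tcp|force"
python3 - <<'E'
from cell import imaging,sensors
import numpy as np
p,d=imaging.camera("wrist");print(np.round(d[200:250:2,320],3))
E
```

```text
tcp_pos: [0.5283, 0.0833, 0.1308]
force: [-0.7, 0.8, -0.4]
finger_force: 0.0
[0.203 0.203 0.204 0.204 0.207 0.196 0.195 0.194 0.194 0.195 0.196 0.196
 0.197 0.197 0.196 0.198 0.199 0.175 0.172 0.169 0.168 0.165 0.162 0.159
 0.158]
```

```bash
python3 -m pendant '[[0,[0,0,2],0],[0,[0,0,2],0],[0,[0,0,2],0],[0,[0,0,2],0],[0,[0,0,0],0]]' | grep -E "tcp|force"; python3 -m pendant '[[0,[0,0,1],0],[0,[0,0,1],0],[0,[0,0,0],0]]' | grep -E "tcp|force:";python3 - <<'E'
from cell import imaging,sensors
import numpy as np
p,d=imaging.camera("wrist");print(np.round(d[200:250:2,320],3))
E
```

```text
tcp_pos: [0.5283, 0.0833, 0.1229]
force: [1.0, 0.2, 0.6]
finger_force: 0.0
tcp_pos: [0.5284, 0.0834, 0.1211]
force: [-0.6, -0.3, -0.1]
finger_force: 0.0
[0.196 0.193 0.193 0.195 0.195 0.194 0.195 0.196 0.185 0.186 0.185 0.185
 0.186 0.187 0.187 0.187 0.188 0.174 0.172 0.17  0.166 0.166 0.161 0.159
 0.157]
```

```bash
python3 -m pendant '[[0,[0,0,1.5],0],[0,[0,0,1.5],0],[0,[0,0,1],0],[0,[0,0,0],0]]' | grep -E "tcp|force:"; python3 -m pendant '[[0,[0,0,1],0],[0,[0,0,1],0],[0,[0,0,0],0]]' | grep -E "tcp|force:"
python3 -m pendant '[[0,[0,0,1],0],[0,[0,0,0],0]]' | grep -E "tcp|force:"
```

```text
tcp_pos: [0.5283, 0.0833, 0.117]
force: [0.6, 0.2, -0.6]
finger_force: 0.0
tcp_pos: [0.5284, 0.0834, 0.1151]
force: [-0.8, 0.7, 0.4]
finger_force: 0.0
tcp_pos: [0.5284, 0.0833, 0.1141]
force: [-0.4, -0.1, -0.8]
finger_force: 0.0
```

```bash
python3 -m pendant '[[0,[0,0,1],0],[0,[0,0,0],0]]' | grep -E "tcp|force:";python3 -m pendant '[[0,[0,0,1],0],[0,[0,0,0],0]]' | grep -E "tcp|force:"
```

```text
tcp_pos: [0.5284, 0.0833, 0.1131]
force: [-0.5, 0.1, -0.1]
finger_force: 0.0
tcp_pos: [0.5284, 0.0834, 0.1121]
force: [-1.1, 0.5, -0.5]
finger_force: 0.0
```

```bash
python3 -m pendant '[[0,[0,0,1],0],[0,[0,0,0],0]]' | grep -E "tcp|force:";python3 - <<'E'
from cell import imaging,sensors
import numpy as np,cv2
p,d=imaging.camera("wrist");print(np.round(d[216:240:2,320],3))
p,d=imaging.camera("side"); cv2.imwrite("pics/s2.png",cv2.resize(p[130:240,270:400],(780,660))[:600])
E
```

```text
tcp_pos: [0.5286, 0.0834, 0.1113]
force: [0.2, 1.0, 0.3]
finger_force: 0.1
[0.185 0.186 0.176 0.175 0.176 0.177 0.176 0.176 0.177 0.175 0.173 0.169]
```

View pics/s2.png

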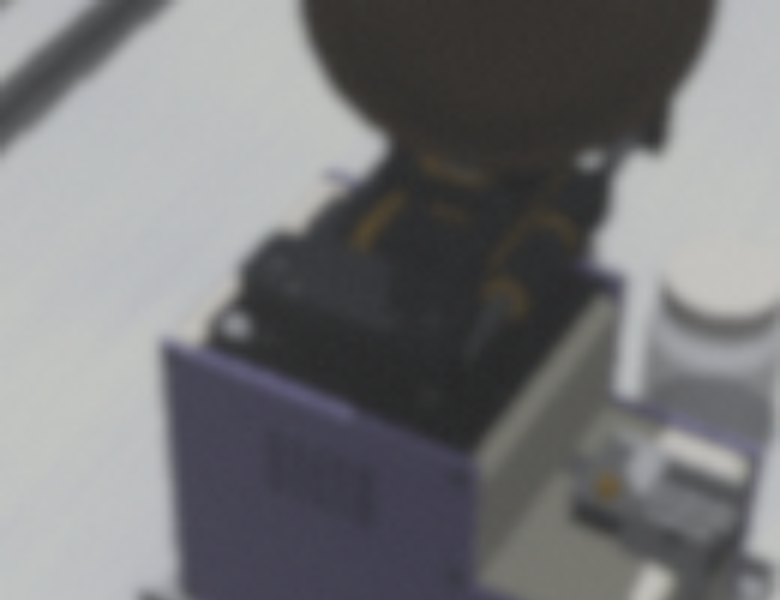

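The fingers now meet the cover at the spot (wrist depth .177 against .175). Before pressing I check how much room the gripper body has.

Run:
```python
from cell import imaging,sensors
import numpy as np
for n in("side","top"):
    p,d=imaging.camera(n);m=imaging.camera_model(n);K=np.array(m["camera_matrix"]);E=np.array(m["extrinsics"])
    v,u=np.mgrid[0:400,0:640];C=np.stack([(u-K[0,2])/K[0,0]*d,-(v-K[1,2])/K[1,1]*d,-d],-1)
    W=(C@E[:3,:3].T+E[:3,3])[d>0]
    f=(W[:,2]>.157)&(W[:,2]<.4)&(abs(W[:,0]-.55)<.12)&(abs(W[:,1]-.08)<.16)
    w=W[f]; print(n,len(w))
    for a in np.arange(.155,.30,.01):
        s=w[(w[:,2]>=a)&(w[:,2]<a+.01)]
        if len(s): print(round(a,3),len(s),np.percentile(s,[3,97],axis=0).round(3).tolist())
```

```text
side 1908
0.155 15 [[0.518, 0.078, 0.157], [0.523, 0.094, 0.164]]
0.165 18 [[0.518, 0.078, 0.165], [0.523, 0.094, 0.174]]
0.175 19 [[0.517, 0.076, 0.176], [0.52, 0.096, 0.185]]
0.185 2 [[0.518, 0.077, 0.185], [0.518, 0.09, 0.186]]
0.215 49 [[0.492, 0.004, 0.221], [0.562, 0.172, 0.225]]
0.225 215 [[0.491, 0.005, 0.226], [0.561, 0.172, 0.235]]
0.235 402 [[0.491, 0.021, 0.235], [0.551, 0.172, 0.245]]
0.245 301 [[0.492, 0.058, 0.245], [0.558, 0.179, 0.255]]
0.255 829 [[0.493, 0.097, 0.256], [0.561, 0.179, 0.265]]
0.265 58 [[0.5, 0.095, 0.265], [0.56, 0.178, 0.272]]
top 726
0.155 3 [[0.609, 0.006, 0.157], [0.626, 0.018, 0.159]]
0.215 1 [[0.491, 0.057, 0.221], [0.491, 0.057, 0.221]]
0.225 20 [[0.49, 0.017, 0.225], [0.524, 0.107, 0.235]]
0.235 68 [[0.491, 0.003, 0.236], [0.501, 0.094, 0.245]]
0.245 22 [[0.491, 0.028, 0.245], [0.496, 0.099, 0.25]]
0.255 343 [[0.494, -0.012, 0.26], [0.562, 0.027, 0.265]]
0.265 156 [[0.493, -0.01, 0.265], [0.558, 0.027, 0.268]]
```

The body underside is at z≈0.221, 70 mm above the tip as specified. So the reported height is about 39 mm too low, and clearance is normal. I carry on pressing.

```bash
python3 -m pendant '[[0,[0,0,1],0],[0,[0,0,0],0]]' | grep -E "tcp|force:";python3 -m pendant '[[0,[0,0,1],0],[0,[0,0,0],0]]' | grep -E "tcp|force:"
```

```text
tcp_pos: [0.5286, 0.0834, 0.1108]
force: [-1.5, 1.2, 4.0]
finger_force: 2.2
tcp_pos: [0.5286, 0.0834, 0.1098]
force: [-2.2, 1.2, 4.8]
finger_force: 2.5
```

```bash
python3 -m pendant '[[0,[0,0,1],0],[0,[0,0,0],0]]' | grep -E "tcp|force:"
```

```text
tcp_pos: [0.5286, 0.0834, 0.1088]
force: [-2.1, 0.2, 5.3]
finger_force: 2.5
```

```bash
python3 -m pendant '[[0,[0,0,0.8],0],[0,[0,0,0],0]]' | grep -E "tcp|force:"; python3 -m pendant '[[0,[0,0,0.6],0],[0,[0,0,0],0]]' | grep -E "tcp|force:"
```

```text
tcp_pos: [0.5286, 0.0834, 0.108]
force: [-1.6, 0.7, 4.9]
finger_force: 2.6
tcp_pos: [0.5286, 0.0834, 0.1075]
force: [-2.1, -0.1, 5.5]
finger_force: 2.6
```

```bash
python3 -m pendant '[[0,[0,0,0.6],0],[0,[0,0,0],0]]' | grep -E "tcp|force:"; python3 -m pendant '[[0,[0,0,-15],0],[0,[5,0,-50],0],[0,[10,0,-49],0],[0,[30,0,-20],0],[0,[30,0,0],0],[0,[0,0,0],0]]' | grep -E "tcp|force:"
python3 - <<'E'
from cell import imaging,sensors
import numpy as np,cv2
p,d=imaging.camera("side"); cv2.imwrite("pics/s3.png",p[60:320,200:560])
E
```

```text
tcp_pos: [0.5286, 0.0834, 0.1069]
force: [-2.5, 0.7, 5.2]
finger_force: 2.7
tcp_pos: [0.451, 0.0832, 0.2409]
force: [1.0, 0.2, 0.0]
finger_force: 0.0
```

View pics/s3.png

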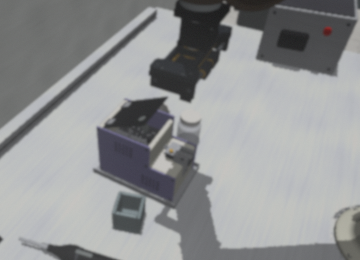

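The side view shows the cover sprung ajar, edge at crop (160,98), with the finger clear. Next: sideways to the right of the striker, then down in front of the edge.

```bash
python3 -m pendant '[[0,[0,-40,0],0],[0,[0,-12,30],0],[0,[0,0,40],0],[0,[0,0,22],0],[0,[-25,0,0],0],[0,[-20,0,0],0],[0,[0,0,0],0],[0,[0,0,0],0]]' | grep -E "tcp|force:"
python3 - <<'E'
from cell import imaging,sensors
import numpy as np,cv2
p,d=imaging.camera("side"); a=p[120:230,270:400]; q,_=imaging.camera("wrist")
cv2.imwrite("pics/c4.png",np.vstack([cv2.resize(a,(400,338)),q[130:330,120:520]]))
E
```

```text
tcp_pos: [0.4985, 0.0311, 0.1467]
force: [-0.1, 0.6, 0.3]
finger_force: 0.0
```

View pics/c4.png

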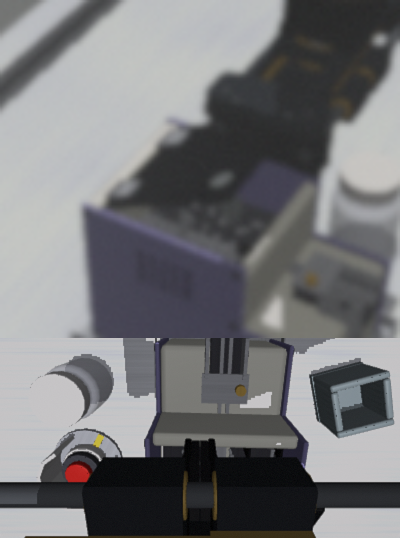

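The cover is open with the finger standing right in front of its edge, clear of the striker. I approach gently and then follow the arc.

```bash
python3 -m pendant '[[0,[-6,0,0],0],[0,[-4,0,0],0],[0,[-3,0,0],0],[0,[-2,0,-1],0],[0,[-2,0,-2],0],[0,[0,0,0],0]]' | grep -E "tcp|force:"
python3 -m pendant '[[0,[-3,0,-4],0],[0,[-3,0,-4],0],[0,[0,0,0],0]]' | grep -E "tcp|force:"
```

```text
tcp_pos: [0.5135, 0.0312, 0.1509]
force: [-6.8, 1.0, 1.5]
finger_force: 3.0
tcp_pos: [0.5187, 0.031, 0.1593]
force: [-8.9, 1.9, 6.0]
finger_force: 4.4
```

Contact is light, but the edge is sliding up the finger, so I rise faster to let friction help.

```bash
python3 -m pendant '[[0,[0,0,-3],0],[0,[-3,0,-6],0],[0,[-4,0,-6],0],[0,[0,0,0],0]]' | grep -E "tcp|force:"
python3 - <<'E'
from cell import imaging
import numpy as np,cv2
p,d=imaging.camera("side"); a=p[100:230,270:400]
cv2.imwrite("pics/s5.png",cv2.resize(a,(520,520)))
m=imaging.camera_model("side");K=np.array(m["camera_matrix"]);E=np.array(m["extrinsics"])
v,u=np.mgrid[0:400,0:640];C=np.stack([(u-K[0,2])/K[0,0]*d,-(v-K[1,2])/K[1,1]*d,-d],-1)
W=(C@E[:3,:3].T+E[:3,3]);w=W[(d>0)&(W[...,2]>.16)&(W[...,2]<.3)&(W[...,1]>.055)&(W[...,1]<.105)&(W[...,0]>.48)&(W[...,0]<.63)&(p.max(2)<90)]
for a in np.arange(.16,.3,.01):
    s=w[(w[:,2]>=a)&(w[:,2]<a+.01)]
    if len(s):print(a.round(2),len(s),np.percentile(s[:,0],[5,50,95]).round(3))
E
```

```text
tcp_pos: [0.5303, 0.0315, 0.1753]
force: [-0.6, -0.6, 0.4]
finger_force: 0.5
0.16 25 [0.562 0.611 0.617]
0.17 44 [0.563 0.601 0.609]
0.18 30 [0.588 0.593 0.598]
0.19 45 [0.539 0.581 0.588]
0.2 81 [0.539 0.551 0.577]
0.21 38 [0.547 0.561 0.567]
0.22 60 [0.543 0.549 0.556]
0.23 8 [0.544 0.545 0.547]
0.28 1 [0.502 0.502 0.502]
0.29 29 [0.493 0.495 0.504]
```

View pics/s5.png

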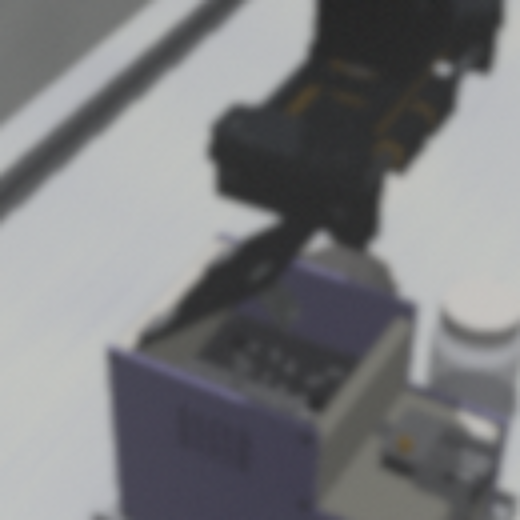

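The cover is lifted to about 0.76 rad, riding on the fingertip, force low. I continue along the arc.

```bash
python3 -m pendant '[[0,[-6,0,-6],0],[0,[-6,0,-6],0],[0,[-7,0,-5],0],[0,[-7,0,-4],0],[0,[-7,0,-4],0],[0,[-8,0,-3],0],[0,[0,0,0],0]]' | grep -E "tcp|force:"
```

```text
tcp_pos: [0.571, 0.0315, 0.2022]
force: [0.6, 0.2, -0.0]
finger_force: 0.1
```

```bash
python3 -m pendant '[[0,[-8,0,-2],0],[0,[-8,0,-2],0],[0,[-8,0,-1],0],[0,[-8,0,0],0],[0,[0,0,0],0]]' | grep -E "tcp|force:"
```

```text
tcp_pos: [0.6026, 0.0314, 0.2065]
force: [0.2, -0.1, 0.1]
finger_force: 0.0
```

```bash
python3 -m pendant '[[0,[-8,0,0],0],[0,[-8,0,0],0],[0,[-8,0,0],0],[0,[-8,0,0],0],[0,[0,0,0],0],[0,[0,0,0],0]]' | grep -E "tcp|force:"
python3 - <<'E'
from cell import imaging
import numpy as np,cv2
p,d=imaging.camera("side"); a=p[80:230,250:400]
cv2.imwrite("pics/s6.png",cv2.resize(a,(450,450)))
E
```

```text
tcp_pos: [0.6335, 0.0313, 0.2067]
force: [-0.5, 0.6, -0.1]
finger_force: 0.0
```

View pics/s6.png

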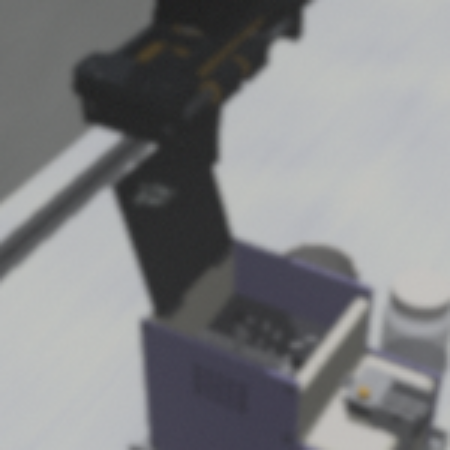

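The cover stands up and leans back past the finger. I back straight off toward the robot and check.

```bash
python3 -m pendant '[[0,[15,0,0],0],[0,[30,0,0],0],[0,[40,0,0],0],[0,[45,0,0],0],[0,[45,0,-10],0],[0,[30,0,-20],0],[0,[0,0,0],0],[0,[0,0,0],0],[0,[0,0,0],0]]' | grep -E "time|tcp|force:"
python3 - <<'E'
from cell import imaging
import numpy as np,cv2
p,d=imaging.camera("side"); a=p[80:330,200:450]
t,_=imaging.camera("top");b=t[140:270,220:440]
cv2.imwrite("pics/c7.png",np.hstack([cv2.resize(a,(350,350)),cv2.resize(b,(450,350))]))
m=imaging.camera_model("side");K=np.array(m["camera_matrix"]);E=np.array(m["extrinsics"])
v,u=np.mgrid[0:400,0:640];C=np.stack([(u-K[0,2])/K[0,0]*d,-(v-K[1,2])/K[1,1]*d,-d],-1)
W=(C@E[:3,:3].T+E[:3,3]);w=W[(d>0)&(W[...,2]>.17)&(W[...,2]<.3)&(W[...,1]>0)&(W[...,1]<.105)&(W[...,0]>.58)&(W[...,0]<.72)]
k=np.polyfit(w[:,2],w[:,0],1);print(len(w),"theta",np.pi/2+np.arctan(k[0]))
E
```

```text
time_s: 15.45
tcp_pos: [0.4287, 0.0315, 0.2367]
force: [0.2, 0.7, -0.2]
finger_force: 0.0
1275 theta 1.8207802444713739
```

View pics/c7.png

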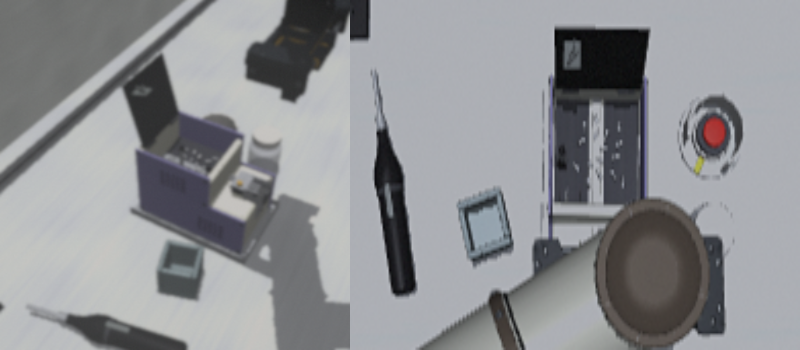

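The cover leans back at about 1.82 rad, on its stop. Bin, driver, jar and e-stop are where they were, and the robot is touching nothing.

```bash
python3 -c "from cell import job; print(job.close_job())"
```

```text
the job is handed in; nothing more can be done
None
```

The hopper is open and the job is handed in: the cover came free with about 5 N on the touch spot, sprang ajar by itself, and was pushed over onto its stop (about 1.82 rad measured) in 15.5 s, with the stop button and surrounding things left untouched.

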